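# Key up the split lip-balm mould for pouring

### The arm

A 6-joint arm with a two-finger parallel gripper is mounted at the origin on a cart in front of the work surface, level with it; the furniture and walls round the work are solid. World frame = base frame: x ahead of the robot, y to its left, z up, the work surface at z = 0. Lengths are in m, angles in rad, forces in N, time in s.
With the tool pointing down it reaches from about 0.35 to 0.975 m from the base axis. Payload 7.1 kg.
Tool frame: the origin (TCP) lies midway between the tips of the shut fingers; the grasp point (between the pads) lies 19 mm behind it; z points along the fingers, x is the direction in which the jaws open and shut, and the axes are right-handed (so a half turn about z gives the same grasp; the last joint's range is limited). The gripper opens to 88 mm and grips with 3 to 60 N. Pads are 20 mm wide; open, the fingers measure 115 mm over their backs; the gripper's body (75 mm by 178 mm) begins 61 mm behind the grasp point.
Start: joints at [1.202, 0.423, 1.63, -0, 1.089, -0.019], TCP at [0.214, 0.587, 0.223] pointing down, gripper open.
Joint ranges: [-3, 3], [-0.9, 2.11], [0.09, 2.58], [-1.31, 4.45], [0.11, 2.69], [-2.54, 2.54]. Speed limits (rad/s): [2.39, 2.39, 3.01, 3.14, 3.14, 3.14].

### API

Orientations are given as [roll, pitch, yaw] about the fixed x, y, z axes, in that order (R = Rz(yaw) Ry(pitch) Rx(roll)).
In Python, from plant import monitor, snapshot, camera_info, workorder gives the robot as it stands.
- The arm moves only by the shell command python3 -m crank 'ROWS' [OPENING] [FORCE]. ROWS is a JSON object of lists of equal length, an entry for each row: "travel": the shift along the tool's x, y, z in units of 30 mm (1.0 is 30 mm), a list of three; "twist": the turn about the tool's z in units of 5 degrees (1.0 is 5 degrees). A call has 1 to 20 rows; each row is the pose to reach, as a shift and turn from the pose commanded when the call began, along the tool's axes at that moment; what a row does not reach only later rows make up. A row lasts 1/10 s, in which the tool goes at most 50 mm and 8.59 degrees, less where a joint would pass 70% of its speed; a pose out of reach is approached as far as the arm can. A call with a gripper value outside its range is refused whole. OPENING is the opening, from 0 (shut) to 1 (fully open), set as the call begins (- or left out, the last holds). The fingers move at their own pace and stop on an object; FORCE is the grip in N (left out, the last holds). Time passes only in rows, so rows that repeat a pose let the fingers close. It gives the time, the measured TCP pose, the force and the opening at its end, in the units of the state.
- monitor.observe(): the state, without advancing time (a new reading comes with each control period).
- snapshot(name): name is "side" or "top" or "wrist"; returns (picture, depth): 480x640x3 uint8, blue, green, red; 480x640 float32, m along the optical axis (not along the pixel's ray), 0 where there is no reading.
- camera_info(name): a dict with "camera_matrix" (3x3 intrinsics, pixels), "xyz" and "rotation" of the camera in the world. Camera axes: x right, y up, looking along -z (the intrinsics and any distortion apply to the point x, -y, -z); pixel columns grow to the right and rows downward; lengths in m; the calibration is good to about 2 mm. A picture is of the moment at which its call begins: read the wrist's pose just before it. camera_info takes no time and is no camera call; for the wrist camera it gives the pose at the moment of the call.
- workorder.job_done(): hands the job in, once; it reports no verdict.
The state is a dict: "time_s": time; "joint_pos": joint angles; "joint_velocities": joint speeds; "effort": joint torques, N m; "eef_pos": TCP position; "tcp_rot": TCP orientation; "force": force on the tool from outside, world axes, zero at the start; "wrist_torque": the same for the moment, N m; "width": finger opening in m.
Only numpy, scipy, OpenCV 4.12 (cv2) and the standard library are available. Lean on these libraries where they do the work, as an engineer would, in place of code of your own. Each camera call takes 0.05 s, during which the arm holds its last target.

### The job

Close the split lip-balm mould for pouring: stand the loose half upright in the bed between the two end cheeks, cavities facing the fixed half. Then slide the taper key, thin end first and standing on the bed, into the gap behind it from the end where the gap is wide enough, and push it along until it wedges and the halves meet flush along their whole length. Finish while still holding the key pushed home, so the halves stay pressed together for the pour; leave the beaker, jar and bottle where they are.

Things in the scene. Friction and masses are not known exactly. Their poses are not given: they have to be found in the camera images.
- mould_bed: Mould bed, fixed to the worktop: grey plate 124 mm (x -64 to +60) by 212 mm (y -80 to +132); its top, the floor on which parts stand and slide, is 12 mm above the worktop. Origin: on the worktop, under the mould. Own x runs across the mould from the slanted stop rail (-x side) to the fixed half (+x side), own y along the mould, z up..
- bed_seam (a point): Middle of the foot of the fixed half's mating face: bed x +20, y 0, z 12 mm. The fixed half is an aluminium block screwed to the bed, 110 mm long (y -55 to +55), 25 thick (x +20 to +45), 40 high (top at z 52), with five half-round upright cavities, 13 mm wide, in its face, which looks to -x.
- cheek_foot (a point): Foot of the inner face of the end cheek at the -y end: bed x +8, y -55.5, z 12 mm. The other cheek's inner face is at y +59.5, so the 110 mm loose half has 5 mm of play between them. Cheeks: 12 thick, 30 high above the floor, x -3 to +45, inner top edges bevelled 4 mm outwards and 6 mm down.
- rail_mid (a point): Foot of the stop rail's inner face at mid-length: bed x -23, y 0, z 12 mm. Rail: steel, 16 mm thick, 26 high above the floor, y -66 to +64, set at a slant of 1 in 10: inner face at x -17 at y -60 and x -29 at y +60. With the mould shut (back of loose half at x -5) the gap between it and the rail is 12 mm wide at the -y end and 24 mm at the +y end; it is open above and at both ends.
- gap_mouth (a point): Middle of the wide end of that gap, on the bed floor: bed x -17, y +62, z 12 mm.
- loose_half: Loose mould half: aluminium block 25 mm (x) by 110 mm (y) by 40 mm high, 0.25 kg. Origin: middle of its underside; +x side is the mating face with five cavities (12.5 mm from the origin), -x the plain back. Starts upright on the worktop. Shut: axes as the bed's, origin at bed x +7.5, y -0.5 to +4.5, z 12 mm. Stood at bed x about +2 it leaves room to start the key, which pushes it shut.
- half_lug (a point): Middle of the loose half's lug, 56 mm above its underside and off its middle (half's x -3, y -15). The lug is an upright tab 12 mm (half's x) by 28 mm (half's y) with rounded edges, from 40 to 72 mm above the half's underside.
- half_face_a (a point): Point on the loose half's mating face, 52 mm towards its -y end, 20 mm above its underside.
- half_face_b (a point): Point on the loose half's mating face, 52 mm towards its +y end, 20 mm above its underside.
- taper_key: Taper key: white wedge, 120 mm long (y), 40 high, 12 thick at the thin end (-y), 24 at the thick end (+y), 0.16 kg. Origin: underside, mid-length. +x is the straight face (9 mm off, towards the loose half); the other side slants 1 in 10 (3, 9, 15 mm off at thin end, middle, thick end) to match the rail. Starts upright on the worktop. Home: axes as the bed's, origin at bed x -14, y 0, z 12 mm.
- key_lug (a point): Middle of the key's lug: key's x -1, y +30 (towards the thick end), 56 mm above its underside. The lug is an upright tab 12 mm (key's x) by 24 mm (key's y), rounded, from 40 to 72 mm above the underside. Each 10 mm that the key is short of home leaves the halves 1 mm apart. A push of about 15 N along the key wedges it; friction then keeps it in.
- key_nose (a point): Middle of the key's thin end, 60 mm from its origin along -y, 20 mm above its underside; the corners of the thin end are bevelled.
- beaker: Clear beaker, 52 mm across, 70 mm high, near the bed; leave alone. Origin: middle of its underside.
- balm_jar: White jar with black lid, 44 mm across, 35 mm high, near the bed; leave alone. Origin: middle of its underside.
- bottle_f: Amber bottle with white cap, 50 mm across, 119 mm high, near the bed; leave alone. Origin: middle of its underside. To its left stands a tall blue bench press, fixed (about x 0.61, y 0.19); wall cabinets hang over the back of the worktop, beyond about x 0.6, from 0.46 m up.

How it is judged:
By the outcome, as a careful person would: the job done as asked, in the order asked, and still so for the second after the job is handed in, while the arm keeps its last pose, push and grip.
It also fails if it takes over 72 s, if anything falls off the work surface, if the arm or the gripper's body presses on something with over 40 N, if the wrist force passes 120 N, or if a joint passes its speed limit or range.

## Working session

There is one attempt and no reset: what is moved stays moved. The work goes in short steps, Python scripts to look and compute and a shell command to move; the robot and the scene stay as the last step left them, time stands still between calls to the robot, and variables do not carry over. Pictures are saved under pics/ and viewed, and the job is handed in when it is done.

```bash
ls; mkdir -p pics
python3 - <<'E'
from plant import monitor, snapshot, camera_info
import cv2
print(monitor.observe())
for n in ("side","top","wrist"):
    ci=camera_info(n); print(n,ci)
    p,d=snapshot(n); cv2.imwrite(f'pics/{n}0.png',p)
    import numpy as np; np.save(f'pics/{n}0.npy',d)
E
```

```text
pics
{'time_s': 0.0, 'joint_pos': array([ 1.20200195e+00,  4.23856594e-01,  1.63069090e+00,  1.40718500e-05,
        1.08861146e+00, -1.89905475e-02]), 'joint_velocities': array([ 4.01622803e-05,  7.62287857e-04,  1.50117323e-03, -2.04056347e-05,
       -2.54189415e-04, -1.67562420e-04]), 'effort': array([ 3.37470330e-03, -5.44604588e+01, -2.73670542e+01,  6.45575090e-02,
        2.27210205e-02, -1.11894983e-04]), 'eef_pos': array([0.21395888, 0.58663499, 0.22189152]), 'tcp_rot': array([-3.14155046e+00,  1.56578837e-03,  1.22098600e+00]), 'force': array([ 0.23367747,  0.28060951, -0.15234228]), 'wrist_torque': array([ 0.03486923, -0.00403538,  0.01222774]), 'width': 0.08753484221015985}
side {'camera_matrix': array([[541.34232755,   0.        , 325.28395564],
       [  0.        , 541.34232755, 252.22157955],
       [  0.        ,   0.        ,   1.        ]]), 'xyz': array([0.35927476, 0.82377503, 0.55707626]), 'rotation': array([ 1.12500721, -0.02281479, -2.91696355])}
top {'camera_matrix': array([[514.00186948,   0.        , 331.02782655],
       [  0.        , 514.00186948, 232.4624515 ],
       [  0.        ,   0.        ,   1.        ]]), 'xyz': array([ 0.48147664, -0.14726592,  1.13997981]), 'rotation': array([ 0.06791302,  0.01206881, -1.58665975])}
wrist {'camera_matrix': array([[356.49466577,   0.        , 317.79762521],
       [  0.        , 356.49466577, 246.53229829],
       [  0.        ,   0.        ,   1.        ]]), 'xyz': array([0.14963006, 0.61084612, 0.38550877]), 'rotation': array([-0.2610199 ,  0.00173017,  1.2213116 ])}
```

View pics/side0.png

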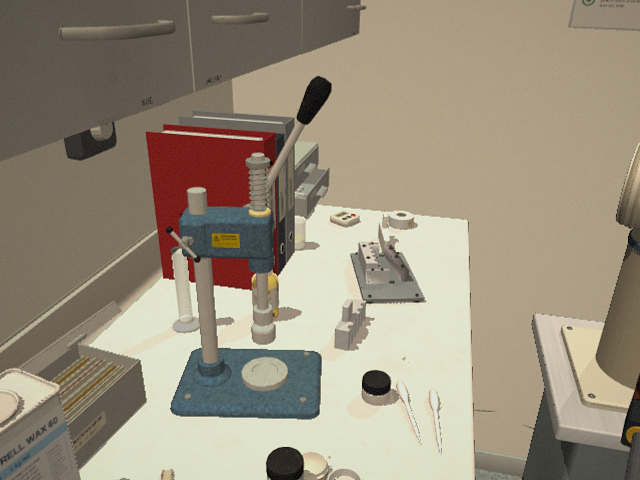

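View pics/top0.png

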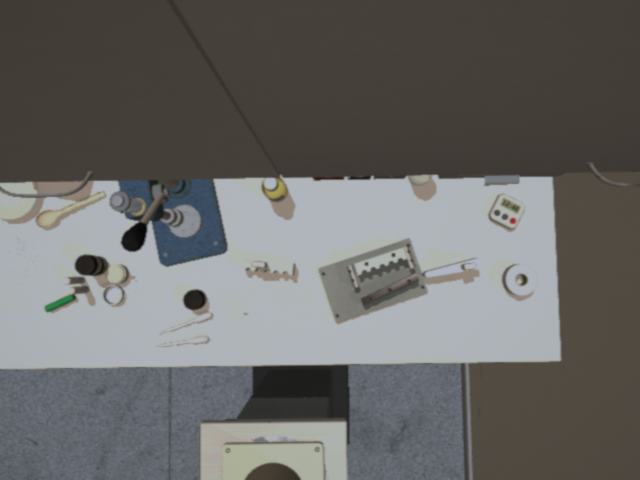

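View pics/wrist0.png

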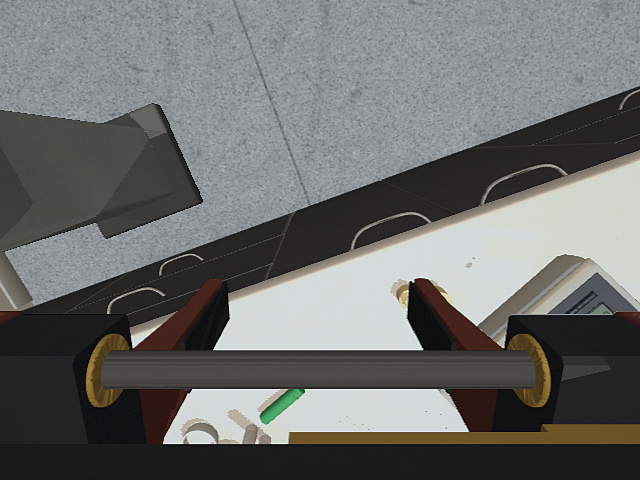

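```bash
cat > h.py <<'E'
import numpy as np, cv2
from scipy.spatial.transform import Rotation as R
from plant import monitor, snapshot, camera_info
def Rot(rpy): return R.from_euler('xyz',rpy).as_matrix()
def cam(n):
    c=camera_info(n); return c['camera_matrix'],np.array(c['xyz']),Rot(c['rotation'])
def ray(C,u,v):
    K,t,Rm=C; d=np.array([(u-K[0,2])/K[0,0],-(v-K[1,2])/K[1,1],-1.]); return t,Rm@d
def at_z(C,u,v,z):
    t,d=ray(C,u,v); return t+d*(z-t[2])/d[2]
def at_d(C,u,v,dep):
    t,d=ray(C,u,v); return t+d*dep
def proj(C,p):
    K,t,Rm=C; q=Rm.T@(np.asarray(p)-t); return np.array([K[0,2]+K[0,0]*q[0]/-q[2],K[1,2]+K[1,1]*q[1]/q[2]])
def cloud(C,D):
    K,t,Rm=C; v,u=np.mgrid[0:480,0:640]
    q=np.stack([(u-K[0,2])/K[0,0],-(v-K[1,2])/K[1,1],-np.ones_like(u,float)],-1)*D[...,None]
    return q@Rm.T+t
def tri(obs):
    A=np.zeros((3,3));b=np.zeros(3)
    for C,u,v in obs:
        t,d=ray(C,u,v);d=d/np.linalg.norm(d);P=np.eye(3)-np.outer(d,d);A+=P;b+=P@t
    return np.linalg.solve(A,b)
E
python3 - <<'E'
from h import *
for n,(x0,y0,x1,y1) in {'top':(230,220,490,340),'side':(320,180,480,380)}.items():
    im=cv2.imread(f'pics/{n}0.png')[y0:y1,x0:x1]
    s=3 if n=='top' else 3
    cv2.imwrite(f'pics/{n}0c.png',cv2.resize(im,None,fx=s,fy=s,interpolation=cv2.INTER_CUBIC))
C=cam('top'); D=np.load('pics/top0.npy'); P=cloud(C,D)
for u,v in [(260,266),(275,272),(272,240),(450,268),(372,320),(350,300),(340,300),(194,299),(274,189)]: print(u,v,P[v,u].round(4))
E
```

```text
260 266 [0.487  0.013  0.0724]
275 272 [ 0.4736 -0.0107  0.0114]
272 240 [ 0.5445 -0.0034  0.0019]
450 268 [ 0.4764 -0.3873  0.04  ]
372 320 [ 0.3647 -0.2219 -0.0037]
350 300 [ 0.4101 -0.1739  0.0105]
340 300 [ 0.4108 -0.1521  0.0158]
194 299 [0.419  0.16   0.0378]
274 189 [ 0.6417 -0.022   0.1105]
```

View pics/top0c.png

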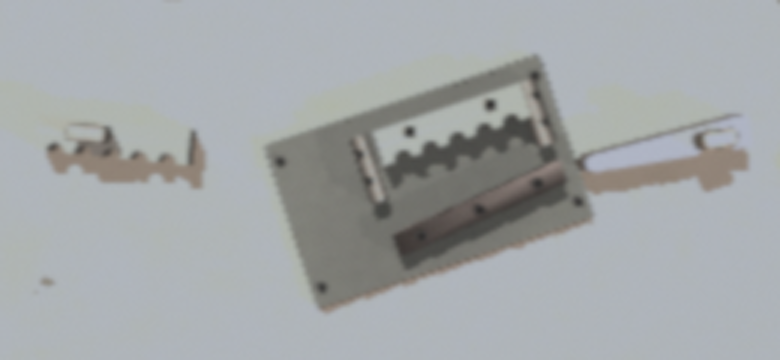

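View pics/side0c.png

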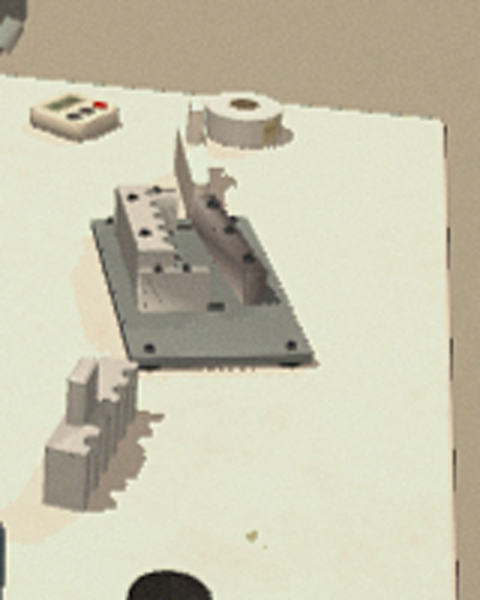

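Run:
```python
from h import *
for n in ('top','side'):
    C=cam(n); P=cloud(C,np.load(f'pics/{n}0.npy')).reshape(-1,3)
    m=(P[:,0]>.35)&(P[:,0]<.8)&(P[:,1]>.08)&(P[:,1]<.42)&(P[:,2]>.05)
    Q=P[m]
    for z in np.arange(.05,.6,.06):
        q=Q[(Q[:,2]>=z)&(Q[:,2]<z+.06)]
        if len(q): print(n,round(z,2),len(q),np.percentile(q,[1,99],axis=0).round(3)[:,:2].tolist())
```

```text
top 0.05 744 [[0.437, 0.166], [0.671, 0.419]]
top 0.11 291 [[0.571, 0.166], [0.661, 0.2]]
top 0.17 44 [[0.571, 0.168], [0.593, 0.183]]
top 0.23 527 [[0.569, 0.138], [0.637, 0.213]]
top 0.29 930 [[0.573, 0.136], [0.632, 0.213]]
top 0.35 498 [[0.55, 0.129], [0.602, 0.198]]
top 0.41 593 [[0.508, 0.115], [0.601, 0.204]]
top 0.47 1332 [[0.6, 0.082], [0.602, 0.285]]
top 0.53 1865 [[0.572, 0.082], [0.602, 0.252]]
top 0.59 1524 [[0.601, 0.081], [0.602, 0.208]]
side 0.05 4986 [[0.477, 0.194], [0.799, 0.403]]
side 0.11 2955 [[0.574, 0.183], [0.798, 0.409]]
side 0.17 1184 [[0.572, 0.186], [0.678, 0.216]]
side 0.23 3804 [[0.57, 0.167], [0.685, 0.252]]
side 0.29 2283 [[0.572, 0.145], [0.682, 0.224]]
side 0.35 833 [[0.535, 0.137], [0.601, 0.201]]
side 0.41 1191 [[0.509, 0.115], [0.603, 0.413]]
side 0.47 8124 [[0.575, 0.088], [0.603, 0.418]]
side 0.53 3116 [[0.572, 0.089], [0.603, 0.419]]
```

```bash
python3 -m crank '{"travel":[[-9.6,9.4,-0.7],[-9.6,9.4,-0.7],[-9.6,9.4,-0.7],[-9.6,9.4,-0.7],[-9.6,9.4,-0.7],[-9.6,9.4,-0.7],[-9.6,9.4,-0.7],[-9.6,9.4,-0.7],[-9.6,9.4,-0.7],[-15.4,14.9,-1],[-15.4,14.9,-1],[-15.4,14.9,-1],[-15.4,14.9,-1],[-15.4,14.9,-1],[-15.4,14.9,-1],[-15.4,14.9,-1],[-15.4,14.9,-1],[-15.4,14.9,-1],[-15.4,14.9,-1],[-15.4,14.9,-1]],"twist":[2,4,6,8,10,12,14,16,16,16,16,16,16,16,16,16,16,16,16,16]}' 1 30
python3 - <<'E'
from h import *
C=cam('wrist'); s=monitor.observe(); p,d=snapshot('wrist')
cv2.imwrite('pics/w1.png',p); np.savez('pics/w1.npz',d=d,K=C[0],t=C[1],R=C[2])
print(s['time_s'],s['eef_pos'],s['tcp_rot'],s['joint_pos'].round(3),C[1])
E
```

```text
time_s: 2.15
eef_pos: [0.4756, 0.0007, 0.2527]
tcp_rot: [3.142, -0.0, -0.174]
force: [0.3, -1.0, -1.0]
width: 0.088
2.15 [0.47557626 0.00069967 0.25272538] [ 3.14158151e+00 -1.60512268e-05 -1.73769177e-01] [-0.024  0.163  1.922 -0.     1.057  0.15 ] [0.48909158 0.06965663 0.41624676]
```

View pics/w1.png

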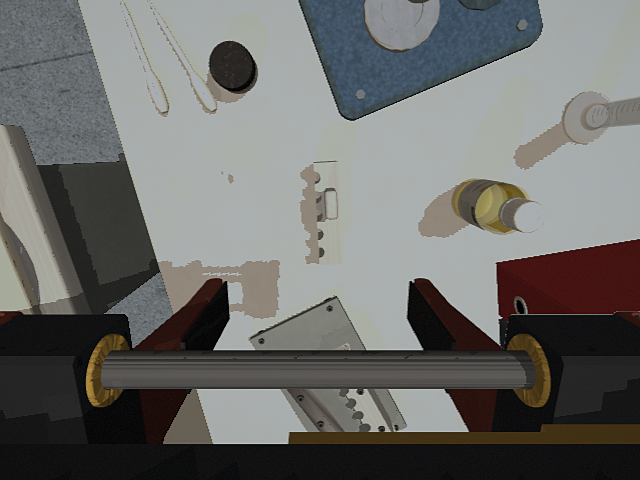

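Run:
```python
from h import *
im=cv2.imread('pics/w1.png')
cv2.imwrite('pics/w1c.png',cv2.resize(im[150:275,260:400],None,fx=5,fy=4.5,interpolation=cv2.INTER_CUBIC))
f=np.load('pics/w1.npz'); C=(f['K'],f['t'],f['R']); P=cloud(C,f['d'])
reg=np.zeros((480,640),bool); reg[150:275,290:360]=1
for nm,a,b in(('top',.03,.047),('lug',.062,.08)):
    m=reg&(P[...,2]>a)&(P[...,2]<b); q=P[m]
    r=cv2.minAreaRect((q[:,:2]*1e4).astype(np.float32)); print(nm,m.sum(),q[:,2].mean(),q.mean(0),r, (cv2.boxPoints(r)/1e4).round(4).tolist())
    v,u=np.where(m); print(u.min(),u.max(),v.min(),v.max())
```

```text
top 1804 0.04130005717499683 [0.48893523 0.00339073 0.04130006] ((4884.48583984375, 35.856689453125), (1101.641845703125, 249.35047912597656), 83.35902404785156) [[0.46970000863075256, -0.04969999939203262], [0.4945000112056732, -0.05260000005364418], [0.5072000026702881, 0.05689999833703041], [0.48240000009536743, 0.059700001031160355]]
313 341 161 264
lug 349 0.07273937341284879 [0.49307372 0.01907209 0.07273937] ((4931.77392578125, 187.0188751220703), (272.01885986328125, 119.72029876708984), 83.34276580810547) [[0.48570001125335693, 0.005900000222027302], [0.4975000023841858, 0.0044999998062849045], [0.5006999969482422, 0.03150000050663948], [0.4887999892234802, 0.03290000185370445]]
324 337 190 218
```

View pics/w1c.png

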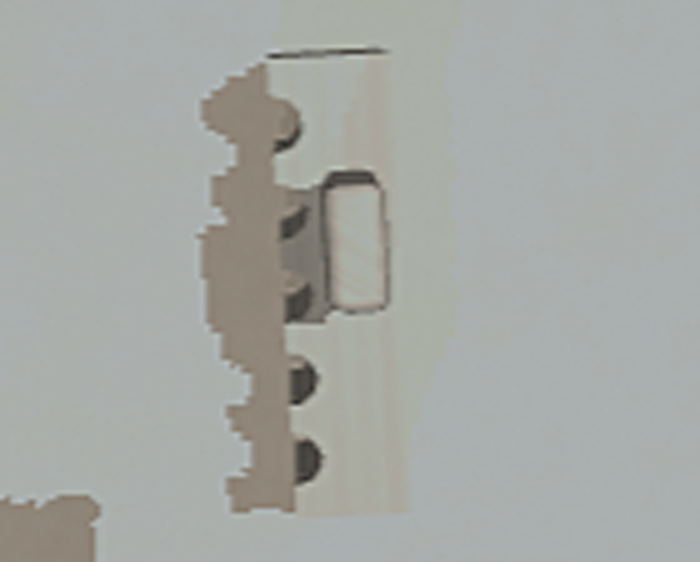

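```bash
python3 -m crank '{"travel":[[1,7,-1.6],[1,7,-1.6],[1,7,-1.6],[1,7,-1.6],[1,7,-1.6],[1,7,-1.6],[1,7,-1.6],[1,7,-1.6],[1,7,-1.6]],"twist":[0,0,0,0,0,0,0,0,0]}'
cat > look.py <<'E'
import sys
from h import *
n=sys.argv[1]; nm=sys.argv[2] if len(sys.argv)>2 else 'wrist'
C=cam(nm); s=monitor.observe(); p,d=snapshot(nm)
cv2.imwrite(f'pics/{n}.png',p); np.savez(f'pics/{n}.npz',d=d,K=C[0],t=C[1],R=C[2])
print(s['time_s'],s['eef_pos'].round(4),s['tcp_rot'].round(4),s['joint_pos'].round(3),s['force'].round(1),s['width'])
E
python3 look.py w2
python3 -m crank '{"travel":[[1,5.8,0],[1,5.8,0],[1,5.8,0],[1,5.8,0],[1,5.8,0],[1,5.8,0],[1,5.8,0],[1,5.8,0],[1,5.8,0]],"twist":[0,0,0,0,0,0,0,0,0]}' 
python3 look.py w3
```

```text
time_s: 3.1
eef_pos: [0.4686, -0.2108, 0.3003]
tcp_rot: [-3.141, 0.001, -0.174]
force: [-0.1, 0.4, -0.6]
width: 0.0876
3.1 [ 0.4686 -0.2108  0.3003] [-3.1412e+00  8.0000e-04 -1.7360e-01] [-0.446  0.171  1.793  0.     1.179 -0.272] [-0.1  0.4 -0.6] 0.08758328240238891
time_s: 4.05
eef_pos: [0.4682, -0.3876, 0.3009]
tcp_rot: [3.142, -0.0, -0.174]
force: [-0.7, -0.3, -0.4]
width: 0.0878
4.05 [ 0.4682 -0.3876  0.3009] [ 3.1416e+00 -2.0000e-04 -1.7380e-01] [-0.711  0.32   1.594  0.     1.227 -0.537] [-0.7 -0.3 -0.4] 0.08775148759524415
```

View pics/w2.png

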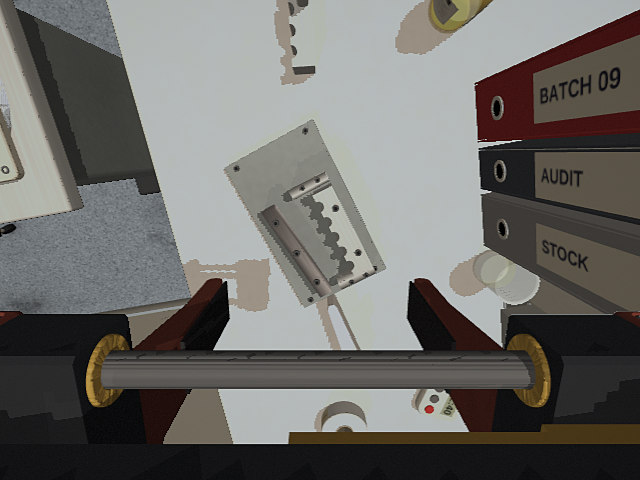

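View pics/w3.png

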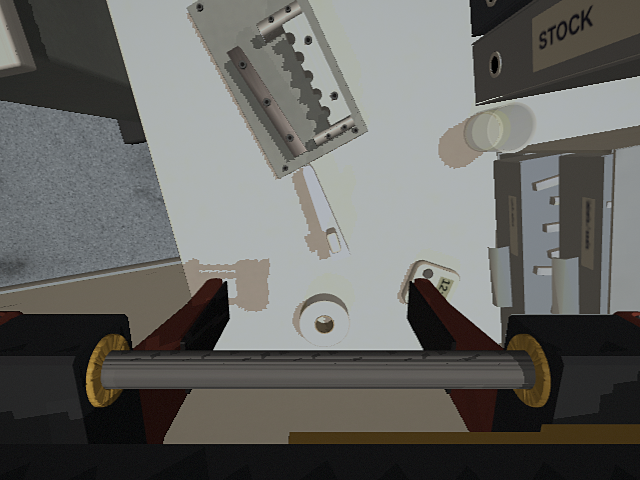

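```bash
cat > fit.py <<'E'
from h import *
def load(n):
    f=np.load(f'pics/{n}.npz'); C=(f['K'],f['t'],f['R']); return C,cloud(C,f['d'])
def rect(n,x0,y0,x1,y1,a,b,show=True):
    C,P=load(n); reg=np.zeros((480,640),bool); reg[y0:y1,x0:x1]=1
    m=reg&(P[...,2]>a)&(P[...,2]<b); 
    k,l=cv2.connectedComponents(m.astype(np.uint8),connectivity=8)
    if k>1:
        i=1+np.argmax([(l==j).sum() for j in range(1,k)]); m=l==i
    q=P[m]; r=cv2.minAreaRect((q[:,:2]*1e4).astype(np.float32))
    print(n,a,b,m.sum(),'z',q[:,2].mean().round(4),'c',(np.array(r[0])/1e4).round(4),'size',(np.array(r[1])/10).round(1),'ang',round(r[2],2),'box',(cv2.boxPoints(r)/1e4).round(4).tolist())
    return r,q
E
python3 - <<'E'
from fit import *
for n,b in(('w2',(220,115,390,310)),('w3',(180,0,370,185))):
    rect(n,*b,.007,.06)      # bed any
    rect(n,*b,.0475,.058)   # fixed
    rect(n,*b,.034,.0455)   # rail/cheeks
rect('w3',280,160,360,265,.034,.046)
rect('w3',280,160,360,265,.065,.08)
rect('w2',270,0,330,80,.034,.046)
C,P=load('w2')
for u,v in[(485,125),(480,160),(485,220),(500,280),(545,200)]: print(P[v,u].round(3))
E
```

```text
w2 0.007 0.06 15868 z 0.0222 c [ 0.4585 -0.2343] size [124.1 236.3] ang 17.53 box [[0.3637999892234802, -0.1404000073671341], [0.4348999857902527, -0.36570000648498535], [0.5533000230789185, -0.32829999923706055], [0.4821000099182129, -0.10300000011920929]]
w2 0.0475 0.058 1733 z 0.0536 c [ 0.4957 -0.2374] size [ 24.9 110.6] ang 17.61 box [[0.46709999442100525, -0.188400000333786], [0.5005000233650208, -0.2937999963760376], [0.5242999792098999, -0.28630000352859497], [0.49079999327659607, -0.1808999925851822]]
w2 0.034 0.0455 1391 z 0.0396 c [ 0.4356 -0.2573] size [ 16.3 132.2] ang 23.24 box [[0.4020000100135803, -0.1996999979019165], [0.45419999957084656, -0.32120001316070557], [0.4691999852657318, -0.3147999942302704], [0.4171000123023987, -0.19329999387264252]]
w3 0.007 0.06 18710 z 0.0238 c [ 0.459  -0.2358] size [124.2 239.1] ang 17.53 box [[0.3637999892234802, -0.1404999941587448], [0.4359000027179718, -0.3684999942779541], [0.5543000102043152, -0.3310999870300293], [0.4821999967098236, -0.1031000018119812]]
w3 0.0475 0.058 2457 z 0.0535 c [ 0.4955 -0.237 ] size [ 25.2 110.6] a
[... 633 characters left out ...]
39331, -0.44749999046325684], [0.47110000252723694, -0.33059999346733093]]
w3 0.065 0.08 222 z 0.0726 c [ 0.4821 -0.42  ] size [11.9 23.9] ang 8.56 box [[0.47450000047683716, -0.4090000092983246], [0.4781000018119812, -0.4325999915599823], [0.48980000615119934, -0.4309000074863434], [0.4862000048160553, -0.4072999954223633]]
w2 0.034 0.046 1386 z 0.0412 c [ 0.4856 -0.0199] size [63.5 25. ] ang 83.34 box [[0.46950000524520874, -0.05000000074505806], [0.4943999946117401, -0.05290000140666962], [0.5016999840736389, 0.010200000368058681], [0.47690001130104065, 0.013100000098347664]]
[ 0.679 -0.146  0.027]
[ 0.679 -0.187  0.009]
[ 0.68  -0.263  0.012]
[ 0.482 -0.142  0.464]
[ 0.678 -0.219  0.14 ]
```

```bash
python3 -m crank '{"travel":[[-1.52,-13.5,4],[-1.52,-13.5,4],[-1.52,-13.5,4],[-1.52,-13.5,4],[-1.52,-13.5,4],[-1.52,-13.5,4],[-1.52,-13.5,4],[-1.52,-13.5,4],[-1.52,-13.5,4],[-1.52,-13.5,4],[-1.52,-13.5,6],[-1.52,-13.5,6],[-1.52,-13.5,6],[-1.52,-13.5,6]],"twist":[-0.67,-0.67,-0.67,-0.67,-0.67,-0.67,-0.67,-0.67,-0.67,-0.67,-0.67,-0.67,-0.67,-0.67]}' 
python3 look.py w4
```

```text
time_s: 5.5
eef_pos: [0.4942, 0.0174, 0.1217]
tcp_rot: [-3.142, -0.001, -0.118]
force: [-0.4, 0.0, -0.2]
width: 0.0877
5.5 [0.4942 0.0174 0.1217] [-3.1416e+00 -6.0000e-04 -1.1790e-01] [ 0.011  0.387  1.985 -0.     0.768  0.129] [-0.4  0.  -0.2] 0.08768812278162677
```

View pics/w4.png

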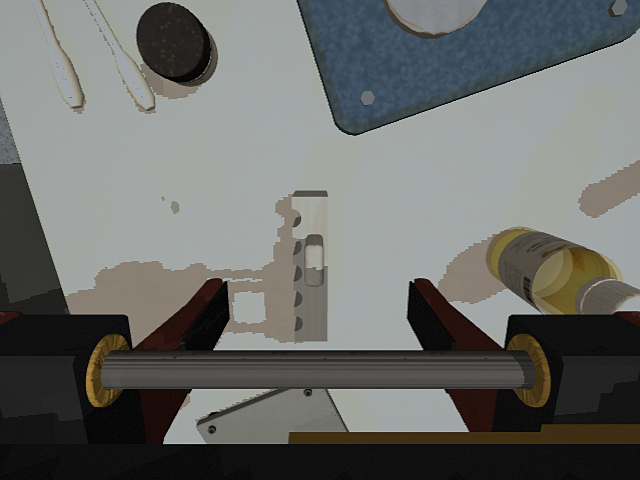

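Run:
```python
from fit import *
rect('w4',280,180,345,345,.064,.08);rect('w4',280,180,345,345,.034,.047)
```

```text
w4 0.064 0.08 799 z 0.0727 c [0.4929 0.019 ] size [27.2 11.5] ang 83.22 box [[0.48559999465942383, 0.006099999882280827], [0.4970000088214874, 0.004800000227987766], [0.5002999901771545, 0.03180000185966492], [0.4887999892234802, 0.03319999948143959]]
w4 0.034 0.047 3707 z 0.0413 c [0.4884 0.0035] size [110.8  25. ] ang 83.38 box [[0.46959999203681946, -0.05009999871253967], [0.4943999946117401, -0.05299999937415123], [0.5072000026702881, 0.05700000002980232], [0.48240000009536743, 0.05990000069141388]]
```

```bash
python3 -m crank '{"travel":[[-0.04,-0.05,1.2],[-0.04,-0.05,2],[-0.04,-0.05,2.49],[-0.04,-0.05,2.49],[-0.04,-0.05,2.49]],"twist":[0,0,0,0,0]}' && python3 -m crank '{"travel":[[0,0,0],[0,0,0],[0,0,0],[0,0,0],[0,0,0],[0,0,0],[0,0,0],[0,0,0],[0,0,0],[0,0,0]],"twist":[0,0,0,0,0,0,0,0,0,0]}' 0 50
```

```text
time_s: 6.05
eef_pos: [0.4936, 0.0195, 0.0472]
tcp_rot: [-3.141, -0.002, -0.117]
force: [0.0, -0.1, -0.5]
width: 0.0878
time_s: 7.05
eef_pos: [0.4925, 0.0197, 0.0459]
tcp_rot: [3.142, 0.0, -0.117]
force: [4.4, -0.4, -4.2]
width: 0.0116
```

```bash
python3 -m crank '{"travel":[[0,0,-1],[0,0,-2],[0,0,-3],[0.03,1,-3],[0.05,2,-3],[0.1,3,-3],[0.12,4,-3],[0.15,5,-3],[0.18,6,-3],[0.2,7,-3],[0.23,8,-3],[0.25,8.7,-3],[0.26,9.1,-3],[0.26,9.35,-3],[0.26,9.35,-3],[0.26,9.35,-3],[0.26,9.35,-3],[0.26,9.35,-3],[0.26,9.35,-3],[0.26,9.35,-3]],"twist":[0,0,0,1.6,3.2,4.8,6.4,8,9.6,11.2,12.8,14.4,16,17.6,19.2,20.8,22.4,24,25.6,27.2]}' && python3 -m crank '{"travel":[[0,0,0],[0,0,0],[0,0,0],[0,0,0],[0,0,0],[0,0,0]],"twist":[1.3,2.6,3.6,3.97,3.97,3.97]}'; python3 look.py w5; python3 look.py t5 top
```

```text
time_s: 9.05
eef_pos: [0.4671, -0.2595, 0.1355]
tcp_rot: [3.14, -0.0, -2.496]
force: [0.5, 0.4, -3.8]
width: 0.0119
time_s: 9.65
eef_pos: [0.4673, -0.2596, 0.1356]
tcp_rot: [3.141, -0.001, -2.836]
force: [-0.1, 0.6, -2.8]
width: 0.0116
9.65 [ 0.4673 -0.2596  0.1356] [ 3.1411e+00 -5.0000e-04 -2.8359e+00] [-0.529  0.415  1.891 -0.     0.837  2.307] [-0.1  0.6 -2.8] 0.01156010961731718
9.7 [ 0.4674 -0.2596  0.1357] [ 3.1412e+00 -4.0000e-04 -2.8360e+00] [-0.529  0.414  1.891  0.     0.837  2.307] [-0.6 -0.1 -2.9] 0.011570065389828677
```

View pics/w5.png

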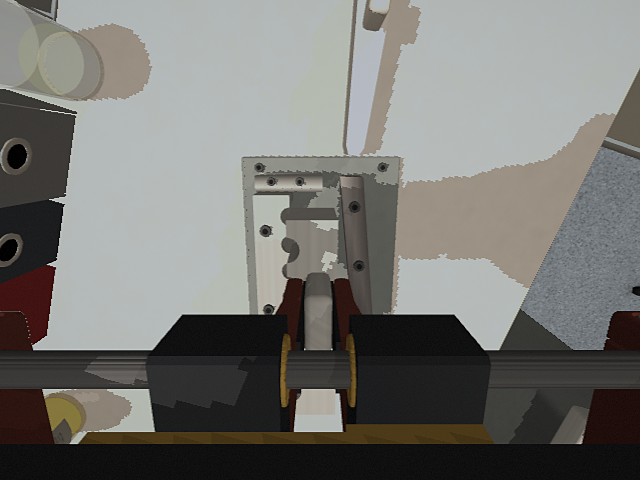

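View pics/t5.png

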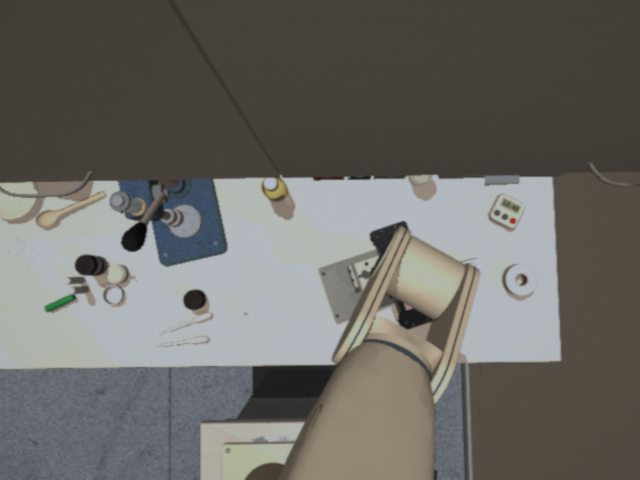

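Run:
```python
from fit import *
C,P=load('w5')
im=cv2.imread('pics/w5.png')
cv2.imwrite('pics/w5c.png',cv2.resize(im[150:320,230:410],None,fx=4,fy=3.5,interpolation=cv2.INTER_CUBIC))
r,q=rect('w5',250,195,350,300,.117,.14)
th=np.radians(17.55);U=np.array([[np.cos(th),np.sin(th)],[-np.sin(th),np.cos(th)]])
o=np.array([.4646,-.2470])
b=(q[:,:2]-o)@U.T*1e3
print(b.min(0),b.max(0), q[:,2].min(),q[:,2].max())
for lo in range(-58,-20,4):
    s=b[(b[:,1]>=lo)&(b[:,1]<lo+4)]
    if len(s): print(lo,len(s),np.percentile(s[:,0],[0,100]).round(1))
print(U@(np.array([.4673,-.2596])-o)*1e3)
# plane fit
A=np.c_[b,np.ones(len(b))]; print(np.linalg.lstsq(A,q[:,2]*1e3,rcond=None)[0])
r,q=rect('w5',240,150,345,330,.045,.06); b=(q[:,:2]-o)@U.T*1e3; print('fixed',b.min(0),b.max(0))
```

```text
w5 0.117 0.14 3141 z 0.1308 c [ 0.4765 -0.2805] size [29.8 33.6] ang 17.85 box [[0.45719999074935913, -0.26910001039505005], [0.4675000011920929, -0.3010999858379364], [0.4957999885082245, -0.2919999957084656], [0.4855000078678131, -0.25999999046325684]]
[-13.71233347 -52.39130656] [ 16.07466291 -18.7194739 ] 0.11715246854673236 0.13999557281004524
-54 479 [-9.1 15.9]
-50 435 [-9.1 15.5]
-46 392 [-9.1 15.7]
-42 311 [-8.7 11.8]
-38 305 [-8.8 10.2]
-34 411 [-8.8 15.9]
-30 428 [-8.9 16.1]
-26 359 [-13.7  15.6]
-22 21 [-7.5  8.1]
[ -1.22505203 -12.82767506]
[-6.03895231e-02  1.31163425e-01  1.36011168e+02]
w5 0.045 0.06 3536 z 0.0534 c [ 0.4995 -0.2472] size [25.2 88.9] ang 17.12 box [[0.47429999709129333, -0.20839999616146088], [0.5005000233650208, -0.29339998960494995], [0.5246999859809875, -0.28600001335144043], [0.4984999895095825, -0.20100000500679016]]
fixed [ 20.32385166 -55.16449331] [45.62614241 33.68301198]
```

View pics/w5c.png

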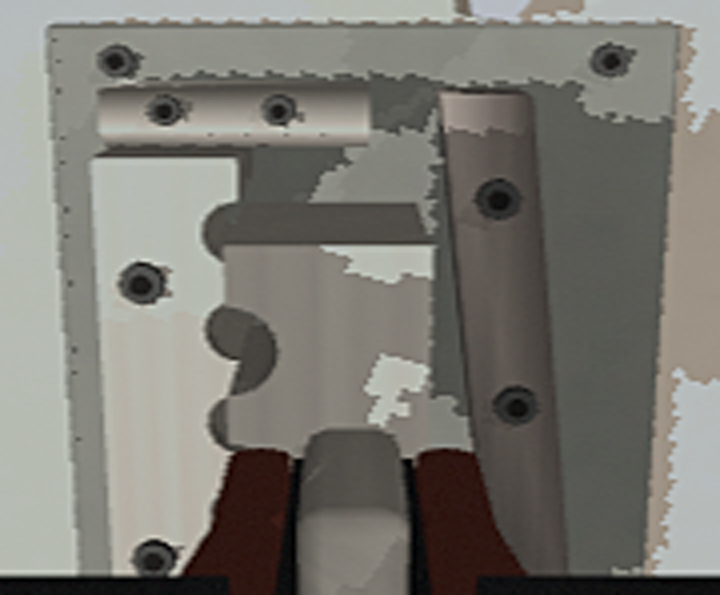

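Run:
```python
from fit import *
C,P=load('w5'); q=P[212:250,292:332].reshape(-1,3); q=q[abs(q[:,2]-.13)<.006]
th=np.radians(17.55);U=np.array([[np.cos(th),np.sin(th)],[-np.sin(th),np.cos(th)]])
b=(q[:,:2]-[.4646,-.2470])@U.T*1e3
print(len(q),np.linalg.lstsq(np.c_[b,np.ones(len(b))],q[:,2]*1e3,rcond=None)[0],q[:,2].mean())
```

```text
1227 [6.19426700e-03 8.52482725e-02 1.34760730e+02] 0.1308911230172649
```

Run:
```python
from fit import *
C,P=load('w5')
th=np.radians(17.55);U=np.array([[np.cos(th),np.sin(th)],[-np.sin(th),np.cos(th)]])
def f(u0,v0,u1,v1,z):
    q=P[v0:v1,u0:u1].reshape(-1,3); q=q[abs(q[:,2]-z)<.004]
    b=(q[:,:2]-[.4646,-.2470])@U.T*1e3
    c=np.linalg.lstsq(np.c_[b-b.mean(0),np.ones(len(b))],q[:,2]*1e3,rcond=None)[0]
    r=q[:,2]*1e3-np.c_[b-b.mean(0),np.ones(len(b))]@c
    print(len(q),b.mean(0).round(1),b.min(0).round(1),b.max(0).round(1),c.round(3),r.std().round(2))
f(295,212,330,240,.131); f(295,212,330,225,.131); f(295,225,330,240,.131); f(256,200,280,300,.0534); f(255,160,390,172,.0134)
for v in range(208,300,6): print(v,[round(float(1e3*P[v,u,2]),1) for u in (296,305,315,325)])
```

```text
737 [  3.  -47.6] [ -5.3 -52.4] [ 11.2 -42.4] [6.0000e-03 4.7000e-02 1.3105e+02] 0.79
214 [  3.  -51.2] [ -5.3 -52.4] [ 11.2 -49.8] [4.00000e-03 4.62000e-01 1.30732e+02] 1.01
523 [  3.  -46.1] [ -5.3 -49.8] [ 11.2 -42.4] [ 8.0000e-03 -4.1000e-02  1.3118e+02] 0.61
2371 [ 36.1 -15.8] [ 26.8 -51.5] [45.5 22.9] [-2.0000e-03 -6.0000e-03  5.3547e+01] 0.82
1577 [ -3.1 -73.1] [-55.7 -77.3] [ 49.5 -68.8] [ 0.     0.026 13.68 ] 1.03
208 [93.6, 94.7, 95.0, 94.9]
214 [115.7, 114.7, 113.6, 115.4]
220 [131.3, 130.4, 130.7, 131.0]
226 [131.6, 130.5, 130.7, 130.9]
232 [131.7, 130.3, 131.6, 129.2]
238 [130.7, 131.3, 131.7, 130.8]
244 [97.5, 131.5, 131.2, 131.5]
250 [111.4, 132.1, 130.4, 130.6]
256 [126.7, 130.8, 131.1, 131.3]
262 [131.0, 129.8, 130.6, 130.5]
268 [131.3, 130.6, 131.4, 130.1]
274 [131.8, 130.1, 134.5, 135.1]
280 [139.3, 131.1, 143.3, 143.3]
286 [149.1, 144.2, 150.6, 149.7]
292 [154.5, 155.0, 157.2, 299.1]
298 [161.5, 160.9, 162.5, 161.6]
```

```bash
python3 -m crank '{"travel":[[0.03,-0.033,0],[0.03,-0.033,0.7],[0.03,-0.033,1.4],[0.03,-0.033,1.9],[0.03,-0.033,2.2],[0.03,-0.033,2.4],[0.03,-0.033,2.45],[0.03,-0.033,2.45]],"twist":[0,0,0,0,0,0,0,0]}'; python3 look.py w6; python3 look.py s6 side
```

```text
time_s: 10.55
eef_pos: [0.4673, -0.2612, 0.0627]
tcp_rot: [-3.141, 0.0, -2.837]
force: [0.4, 0.4, -2.6]
width: 0.0117
10.55 [ 0.4673 -0.2612  0.0627] [-3.1412e+00  3.0000e-04 -2.8368e+00] [-0.532  0.536  1.919 -0.     0.686  2.305] [ 0.4  0.4 -2.6] 0.01171511785127881
10.6 [ 0.4675 -0.2612  0.063 ] [-3.1409e+00  6.0000e-04 -2.8368e+00] [-0.532  0.536  1.919  0.     0.686  2.305] [ 0.1  0.1 -2.6] 0.011132951733605225
```

View pics/w6.png

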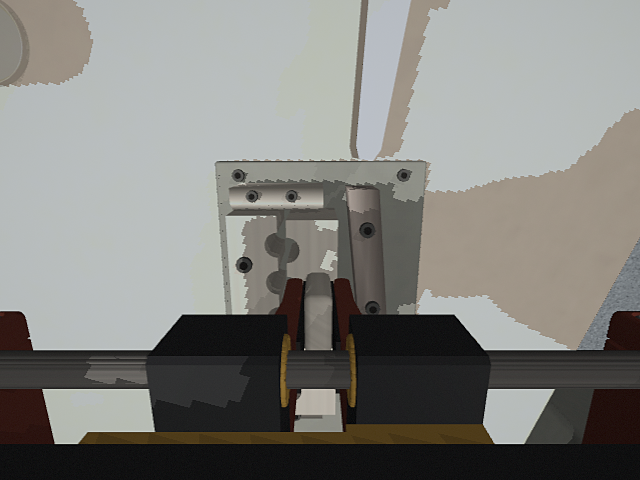

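Run:
```python
from h import *
im=cv2.imread('pics/s6.png'); cv2.imwrite('pics/s6c.png',cv2.resize(im[180:330,320:470],None,fx=4,fy=4,interpolation=cv2.INTER_CUBIC))
```

View pics/s6c.png

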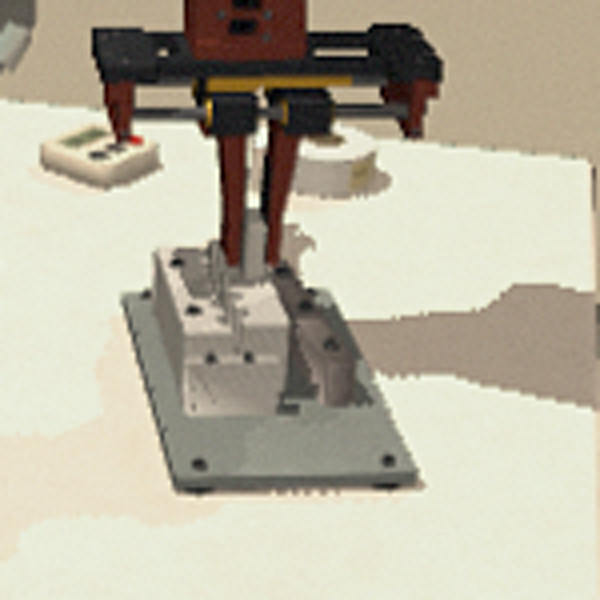

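```bash
python3 -m crank '{"travel":[[0,0,0.06],[0,0,0.12],[0,0,0.17],[0,0,0.17],[0,0,0.17]],"twist":[0,0,0,0,0]}'
```

```text
time_s: 11.15
eef_pos: [0.4672, -0.2611, 0.0579]
tcp_rot: [-3.141, 0.0, -2.837]
force: [-0.9, 1.2, 6.1]
width: 0.0116
```

```bash
python3 -m crank '{"travel":[[0,0,0],[0,0,0],[0,0,0],[0,0,0],[0,0,-1],[0,0,-2],[0,0,-3.5],[0,0,-5],[0,0,-5],[0,0,-5]],"twist":[0,0,0,0,0,0,0,0,0,0]}' 0.4
python3 look.py w7
```

```text
time_s: 12.15
eef_pos: [0.4675, -0.2612, 0.2083]
tcp_rot: [-3.14, 0.002, -2.837]
force: [0.2, 1.0, -0.6]
width: 0.0354
12.15 [ 0.4675 -0.2612  0.2083] [-3.1398e+00  1.7000e-03 -2.8369e+00] [-0.532  0.31   1.842  0.     0.988  2.305] [ 0.2  1.  -0.6] 0.0353557526486649
```

View pics/w7.png

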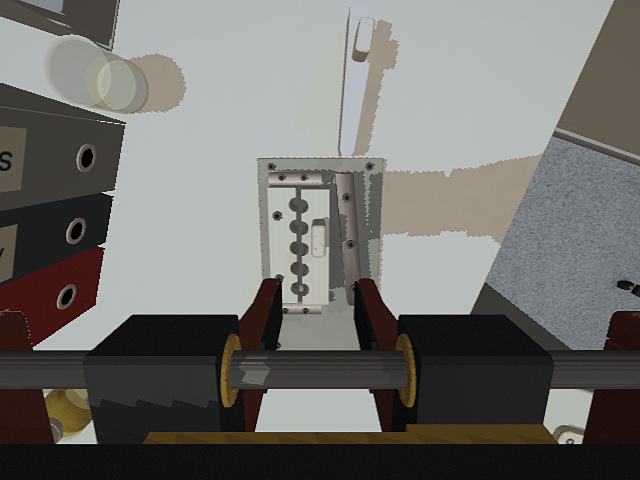

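Run:
```python
from fit import *
rect('w7',220,130,400,330,.0475,.06)
r,q=rect('w7',220,130,400,330,.076,.095)
th=np.radians(17.55);U=np.array([[np.cos(th),np.sin(th)],[-np.sin(th),np.cos(th)]]);o=np.array([.4646,-.2470])
print('lug',U@(np.array(r[0])/1e4-o)*1e3)
C,P=load('w7'); q=P[120:300,220:400].reshape(-1,3); q=q[(q[:,2]>.049)&(q[:,2]<.058)]; b=(q[:,:2]-o)@U.T*1e3
for lo in range(-60,64,4):
    s=b[(b[:,1]>=lo)&(b[:,1]<lo+4)]
    if len(s)>5:
        x=np.sort(s[:,0]); g=np.argmax(np.diff(x)); print(lo,x[0].round(1),x[-1].round(1),'gap',x[g].round(1),x[g+1].round(1))
```

```text
w7 0.0475 0.06 2608 z 0.0534 c [ 0.4961 -0.2372] size [ 25.2 110.1] ang 17.57 box [[0.4675000011920929, -0.18850000202655792], [0.5006999969482422, -0.29350000619888306], [0.5248000025749207, -0.2858999967575073], [0.49149999022483826, -0.1808999925851822]]
w7 0.076 0.095 483 z 0.0845 c [ 0.4688 -0.2604] size [11.8 27.3] ang 17.55 box [[0.45910000801086426, -0.2492000013589859], [0.4672999978065491, -0.2752000093460083], [0.47859999537467957, -0.27160000801086426], [0.47029998898506165, -0.24560000002384186]]
lug [ -0.02390301 -14.06813767]
-56 -8.9 45.2 gap 15.1 20.5
-52 -8.9 45.4 gap 15.2 20.4
-48 -9.0 45.6 gap 15.2 20.5
-44 -9.0 44.8 gap 11.6 26.8
-40 -9.0 45.0 gap 9.0 25.5
-36 -9.0 45.1 gap 15.3 20.7
-32 -9.1 45.3 gap 15.4 20.7
-28 -9.1 45.5 gap 15.5 20.8
-24 -9.1 45.6 gap 10.0 26.3
-20 -9.1 44.8 gap 9.1 25.7
-16 -9.2 44.9 gap -7.3 7.3
-12 -9.2 45.1 gap -7.3 7.3
-8 -9.2 45.3 gap -7.3 7.4
-4 -9.2 45.4 gap 11.0 26.8
0 -9.2 45.5 gap 9.3 26.0
4 -9.3 45.5 gap -6.5 6.5
8 -9.3 45.0 gap 15.0 20.5
12 -9.3 45.0 gap 15.0 20.7
16 -9.3 45.2 gap 10.4 26.4
20 -8.4 45.3 gap 9.5 25.5
24 -8.4 45.6 gap 15.2 20.9
28 -8.4 45.6 gap 15.3 20.8
32 -8.5 37.7 gap 15.3 21.0
36 -8.5 34.5 gap 11.5 26.7
40 -8.6 34.5 gap 9.7 25.1
44 -8.6 34.5 gap 15.6 21.2
48 -8.6 34.7 gap 15.5 20.4
```

```bash
python3 -m crank '{"travel":[[1.12,-5.2,0],[1.12,-5.2,0],[1.12,-5.2,0],[1.12,-5.2,2],[1.12,-5.2,2.6],[1.12,-5.2,2.6],[1.12,-5.2,2.6],[1.12,-5.2,2.6]],"twist":[1.78,1.78,1.78,1.78,1.78,1.78,1.78,1.78]}' 1
python3 look.py w8
python3 - <<'E'
from fit import *
rect('w8',250,100,400,340,.064,.08); r,q=rect('w8',250,100,400,345,.034,.047)
im=cv2.imread('pics/w8.png')
E
```

```text
time_s: 13.0
eef_pos: [0.4825, -0.42, 0.1304]
tcp_rot: [-3.141, 0.001, -2.992]
force: [-1.0, 0.0, 0.7]
width: 0.0878
13.0 [ 0.4825 -0.42    0.1304] [-3.1406e+00  8.0000e-04 -2.9917e+00] [-0.735  0.554  1.656 -0.     0.931  2.257] [-1.   0.   0.7] 0.08778508766720287
w8 0.064 0.08 642 z 0.0726 c [ 0.4824 -0.421 ] size [11.3 23.6] ang 8.5 box [[0.47510001063346863, -0.4101000130176544], [0.47859999537467957, -0.4334999918937683], [0.48969998955726624, -0.4318000078201294], [0.486299991607666, -0.40849998593330383]]
w8 0.034 0.047 2679 z 0.0414 c [ 0.4802 -0.3972] size [ 23.1 107.2] ang 9.03 box [[0.4602999985218048, -0.34610000252723694], [0.4772000014781952, -0.45190000534057617], [0.5, -0.44830000400543213], [0.4832000136375427, -0.3424000144004822]]
```

View pics/w8.png

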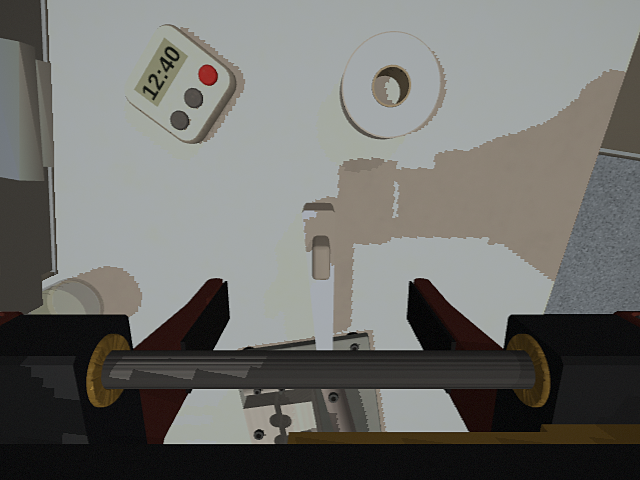

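```bash
python3 -m crank '{"travel":[[0,-0.02,1.3],[0,-0.02,2.3],[0,-0.02,2.78],[0,-0.02,2.78],[0,-0.02,2.78]],"twist":[0,0,0,0,0]}' && python3 -m crank '{"travel":[[0,0,0],[0,0,0],[0,0,0],[0,0,0],[0,0,0],[0,0,0],[0,0,0],[0,0,0],[0,0,0],[0,0,0]],"twist":[0,0,0,0,0,0,0,0,0,0]}' 0 60
```

```text
time_s: 13.55
eef_pos: [0.4828, -0.421, 0.0474]
tcp_rot: [-3.14, 0.001, -2.992]
force: [0.2, 0.4, 0.3]
width: 0.0876
time_s: 14.55
eef_pos: [0.4819, -0.4204, 0.0459]
tcp_rot: [3.141, -0.0, -2.992]
force: [2.4, 0.6, -2.0]
width: 0.012
```

```bash
python3 -m crank '{"travel":[[0,0,-1],[0,0,-2.2],[0,0,-3.5],[0,0,-4.8],[0.08,0.7,-4.8],[0.16,1.4,-4.8],[0.25,2.1,-4.8],[0.33,2.8,-4.8],[0.4,3.5,-4.8],[0.5,4.2,-4.8],[0.58,4.9,-4.8],[0.66,5.6,-4.8],[0.74,6.3,-4.8],[0.82,7,-4.8],[0.9,7.7,-4.8],[1,8.5,-4.8],[1.1,9.3,-4.8],[1.2,10,-4.8],[1.27,10.8,-4.8],[1.27,10.8,-4.8]],"twist":[0,0,0,0,-1.6,-3.2,-4.8,-6.4,-8,-9.6,-11.2,-12.8,-14.4,-16,-17.6,-19.2,-20.8,-22.4,-24,-25.6]}' && python3 -m crank '{"travel":[[0,0,0],[0,0,0],[0,0,0],[0,0,0],[0,0,0],[0,0,0],[0,0,0],[0,0,0],[0,0,0],[0,0,0],[0,0,0]],"twist":[-1.6,-3.2,-4.8,-6.4,-8,-9.6,-11,-11.8,-12.2,-12.2,-12.2]}'; python3 look.py w9;python3 look.py s9 side
```

```text
time_s: 16.55
eef_pos: [0.3945, -0.1037, 0.1897]
tcp_rot: [3.141, 0.002, -0.751]
force: [-0.5, 1.0, -1.4]
width: 0.0116
time_s: 17.65
eef_pos: [0.3959, -0.1057, 0.1899]
tcp_rot: [-3.141, 0.0, 0.305]
force: [1.2, 0.1, -2.0]
width: 0.0117
17.65 [ 0.3959 -0.1057  0.1899] [-3.1415e+00  2.0000e-04  3.0540e-01] [-0.29   0.153  2.11   0.     0.878 -0.595] [ 1.2  0.1 -2. ] 0.011670332424949427
17.7 [ 0.3959 -0.1057  0.1899] [-3.1415e+00  2.0000e-04  3.0550e-01] [-0.29   0.153  2.11   0.     0.878 -0.595] [ 0.5  0.9 -1.6] 0.011708948453612124
```

View pics/w9.png

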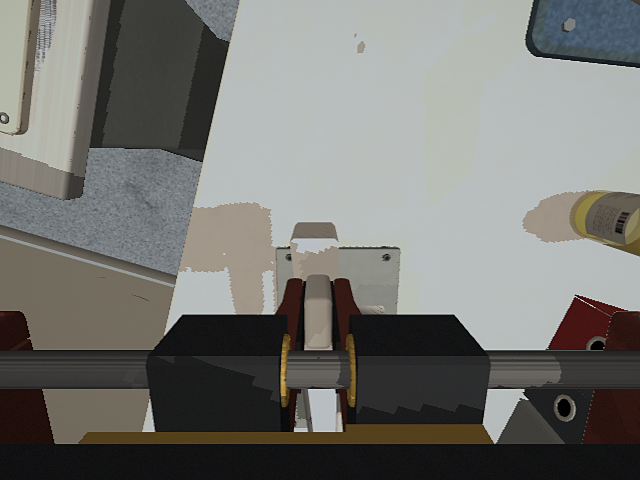

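View pics/s9.png

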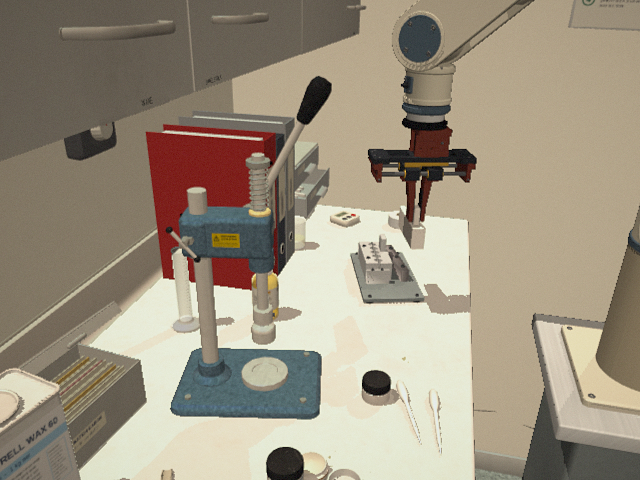

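Run:
```python
from fit import *
th=np.radians(17.55);U=np.array([[np.cos(th),np.sin(th)],[-np.sin(th),np.cos(th)]]);o=np.array([.4646,-.2470])
print('tcp bed',U@(np.array([.3959,-.1057])-o)*1e3)
C,P=load('w9')
for v in range(216,278,5):
    row=P[v,270:360]; m=abs(row[:,2]-.185)<.006
    if m.any():
        b=(row[m][:,:2]-o)@U.T*1e3; print(v,b[:,1].mean().round(1),b[:,0].min().round(1),b[:,0].max().round(1),(1e3*row[m][:,2].mean()).round(1))
```

```text
tcp bed [-22.8949879 155.4387324]
236 184.6 -33.7 -13.4 181.7
241 183.1 -35.0 -12.2 185.8
246 180.6 -35.0 -12.1 185.8
251 178.0 -34.6 -12.1 185.8
256 175.5 -34.6 -12.1 185.8
261 172.9 -34.1 -12.0 185.8
266 170.3 -34.3 -12.0 185.8
271 167.7 -33.8 -12.0 185.8
276 165.7 -33.4 -11.9 187.4
```

```bash
python3 -m crank '{"travel":[[-0.03,0,1],[-0.03,0,2.2],[-0.03,0,3.2],[-0.03,0,3.9],[-0.03,0,4.2],[-0.03,0,4.3],[-0.03,0,4.3],[-0.03,0,4.3]],"twist":[0,0,0,0,0,0,0,0]}'; python3 look.py s10 side; python3 look.py w10
python3 - <<'E'
from h import *
im=cv2.imread('pics/s10.png'); cv2.imwrite('pics/s10c.png',cv2.resize(im[180:330,320:470],None,fx=4,fy=4,interpolation=cv2.INTER_CUBIC))
E
```

```text
time_s: 18.55
eef_pos: [0.396, -0.1063, 0.0618]
tcp_rot: [3.141, -0.001, 0.306]
force: [0.3, 0.5, -2.0]
width: 0.0114
18.55 [ 0.396  -0.1063  0.0618] [ 3.1406e+00 -1.5000e-03  3.0630e-01] [-0.291  0.416  2.188  0.     0.536 -0.598] [ 0.3  0.5 -2. ] 0.011378537441701086
18.6 [ 0.3959 -0.1063  0.0619] [ 3.1405e+00 -1.6000e-03  3.0630e-01] [-0.291  0.415  2.188 -0.     0.536 -0.598] [ 0.  -0.1 -1.4] 0.011825976608170585
```

View pics/s10c.png

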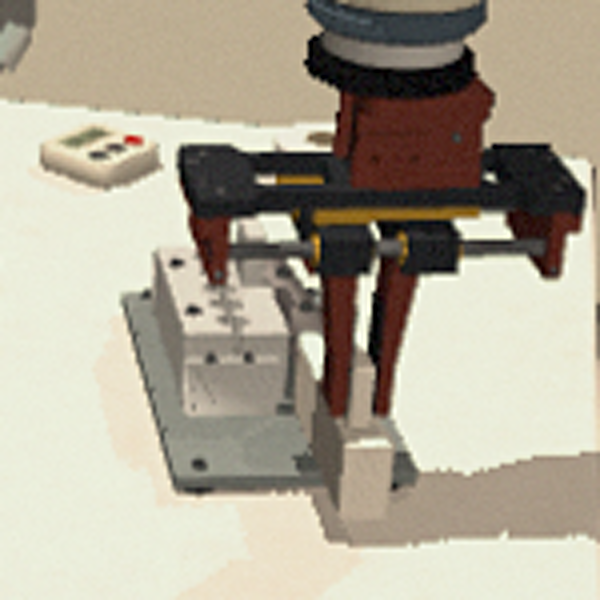

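View pics/w10.png

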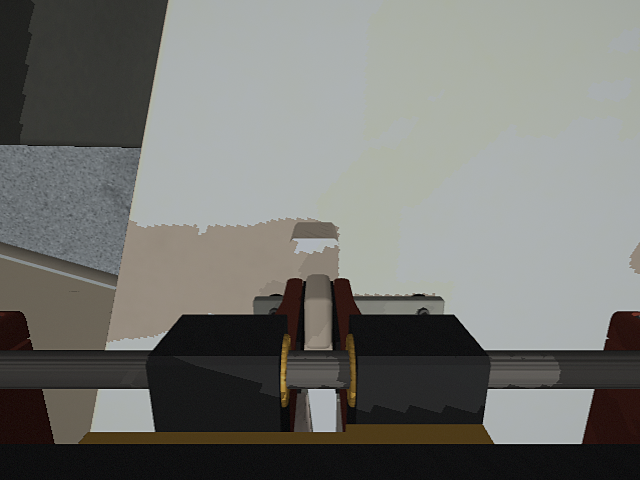

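```bash
python3 -m crank '{"travel":[[-0.03,0,0.06],[-0.03,0,0.12],[-0.03,0,0.13],[-0.03,0.1,0.13],[-0.03,0.25,0.13],[-0.03,0.4,0.13],[-0.03,0.55,0.13],[-0.03,0.7,0.13],[-0.03,0.7,0.13]],"twist":[0,0,0,0,0,0,0,0,0]}'; python3 look.py s11 side
python3 - <<'E'
from h import *
im=cv2.imread('pics/s11.png'); cv2.imwrite('pics/s11c.png',cv2.resize(im[180:330,320:470],None,fx=4,fy=4,interpolation=cv2.INTER_CUBIC))
E
```

```text
time_s: 19.55
eef_pos: [0.4009, -0.1264, 0.0577]
tcp_rot: [3.141, -0.001, 0.306]
force: [-1.1, 2.1, 9.8]
width: 0.0115
19.55 [ 0.4009 -0.1264  0.0577] [ 3.1413e+00 -7.0000e-04  3.0610e-01] [-0.334  0.435  2.167  0.     0.539 -0.64 ] [-1.1  2.1  9.8] 0.011493640230450467
```

View pics/s11c.png

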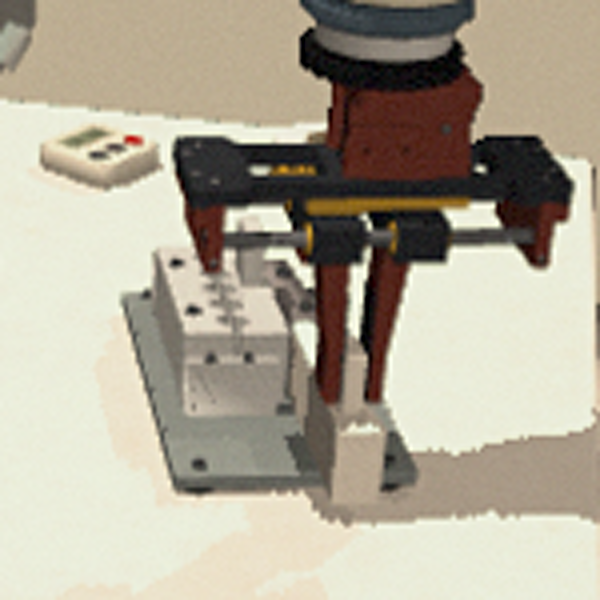

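```bash
python3 -m crank '{"travel":[[0,0.2,-0.01],[0.01,0.4,-0.01],[0.03,0.6,-0.01],[0.04,0.8,-0.01],[0.06,1,-0.01],[0.08,1.2,-0.01],[0.1,1.43,-0.01],[0.1,1.43,-0.01]],"twist":[0,0,0,0,0,0,0,0]}'; python3 look.py w11
```

```text
time_s: 20.4
eef_pos: [0.417, -0.1669, 0.0578]
tcp_rot: [3.141, -0.001, 0.306]
force: [-0.7, -2.1, 1.8]
width: 0.0117
20.4 [ 0.417  -0.1669  0.0578] [ 3.1407e+00 -9.0000e-04  3.0610e-01] [-0.407  0.461  2.107 -0.     0.573 -0.713] [-0.7 -2.1  1.8] 0.01172487344025421
```

View pics/w11.png

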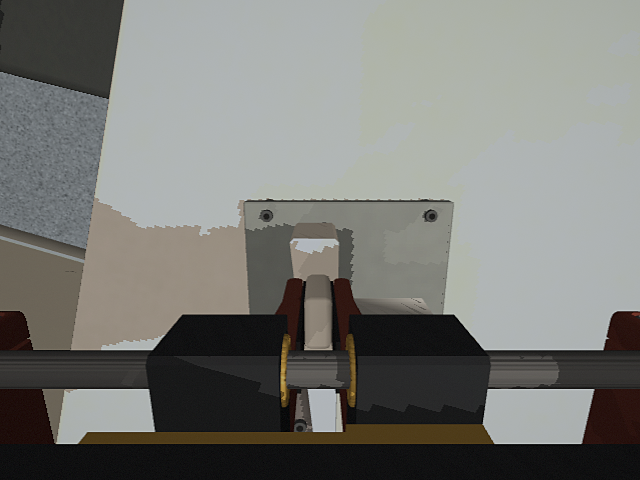

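```bash
python3 -m crank '{"travel":[[0.02,0.2,0],[0.04,0.4,0],[0.06,0.6,0],[0.07,0.7,0],[0.07,0.7,0]],"twist":[0,0,0,0,0]}'; python3 -m crank '{"travel":[[0.015,0.15,0],[0.03,0.3,0],[0.045,0.45,0],[0.06,0.6,0],[0.06,0.6,0]],"twist":[0,0,0,0,0]}'
```

```text
time_s: 20.95
eef_pos: [0.4241, -0.1851, 0.0578]
tcp_rot: [-3.14, 0.001, 0.306]
force: [-3.2, 5.0, 11.3]
width: 0.0116
time_s: 21.45
eef_pos: [0.4313, -0.2017, 0.0578]
tcp_rot: [-3.14, 0.001, 0.306]
force: [-3.5, 4.2, 11.2]
width: 0.0116
```

```bash
python3 -m crank '{"travel":[[0.02,0.15,-0.01],[0.035,0.3,-0.01],[0.045,0.4,-0.01],[0.045,0.4,-0.01]],"twist":[0,0,0,0]}'; python3 look.py s12 side
python3 - <<'E'
from h import *
im=cv2.imread('pics/s12.png'); cv2.imwrite('pics/s12c.png',cv2.resize(im[180:330,320:470],None,fx=4,fy=4,interpolation=cv2.INTER_CUBIC))
E
```

```text
time_s: 21.85
eef_pos: [0.4361, -0.2128, 0.0579]
tcp_rot: [-3.14, 0.001, 0.306]
force: [-3.6, 2.6, 8.3]
width: 0.0118
21.85 [ 0.4361 -0.2128  0.0579] [-3.1403e+00  1.1000e-03  3.0630e-01] [-0.479  0.496  2.028  0.     0.62  -0.785] [-3.6  2.6  8.3] 0.011771374739855432
```

View pics/s12c.png

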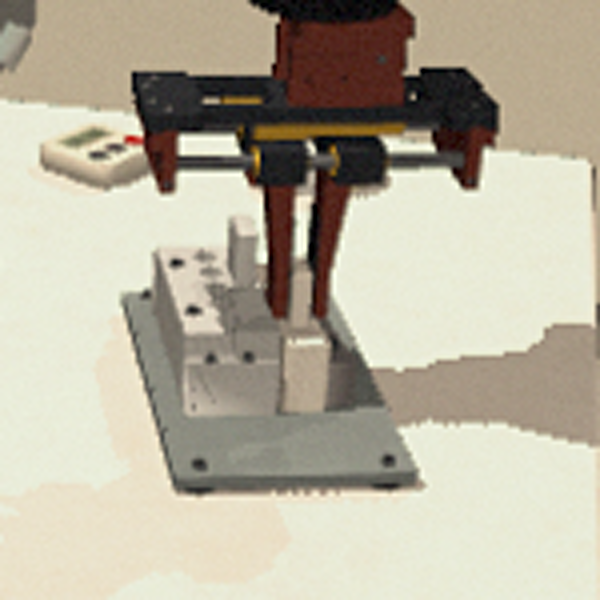

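```bash
python3 -m crank '{"travel":[[0.01,0.1,0],[0.02,0.2,0],[0.025,0.25,0],[0.025,0.25,0]],"twist":[0,0,0,0]}';  python3 -m crank '{"travel":[[0.005,0.06,0],[0.01,0.12,0],[0.01,0.12,0],[0.01,0.12,0]],"twist":[0,0,0,0]}'
```

```text
time_s: 22.3
eef_pos: [0.4387, -0.2192, 0.0579]
tcp_rot: [-3.139, 0.002, 0.306]
force: [-4.7, 6.2, 10.7]
width: 0.0119
time_s: 22.7
eef_pos: [0.4398, -0.2221, 0.058]
tcp_rot: [-3.139, 0.002, 0.306]
force: [-4.9, 7.8, 12.6]
width: 0.0119
```

```bash
python3 -m crank '{"travel":[[0.0,0.05,0],[0.0,0.08,0],[0.0,0.08,0],[0.0,0.08,0]],"twist":[0,0,0,0]}';  python3 -m crank '{"travel":[[0.0,0.05,0],[0.0,0.08,0],[0.0,0.08,0],[0.0,0.08,0]],"twist":[0,0,0,0]}'
```

```text
time_s: 23.1
eef_pos: [0.4399, -0.2225, 0.058]
tcp_rot: [-3.136, 0.003, 0.306]
force: [-3.5, 18.5, 18.8]
width: 0.0117
time_s: 23.5
eef_pos: [0.44, -0.2231, 0.0579]
tcp_rot: [-3.133, 0.003, 0.305]
force: [-3.2, 29.0, 21.9]
width: 0.0116
```

```bash
python3 look.py s13 side; python3 look.py w13; python3 look.py t13 top
python3 - <<'E'
from h import *
im=cv2.imread('pics/s13.png'); cv2.imwrite('pics/s13c.png',cv2.resize(im[210:310,340:430],None,fx=6,fy=6,interpolation=cv2.INTER_CUBIC))
im=cv2.imread('pics/t13.png'); cv2.imwrite('pics/t13c.png',cv2.resize(im[200:340,290:480],None,fx=4,fy=4,interpolation=cv2.INTER_CUBIC))
E
```

```text
23.5 [ 0.44   -0.2231  0.0579] [-3.1325  0.0032  0.3051] [-0.496  0.506  2.006  0.007  0.639 -0.806] [-3.2 29.  21.9] 0.011554725147314515
23.55 [ 0.44   -0.2231  0.0579] [-3.1326  0.0032  0.3051] [-0.496  0.506  2.006  0.007  0.639 -0.806] [-2.1 29.3 22.3] 0.011729043940193404
23.6 [ 0.44   -0.2231  0.0579] [-3.1326  0.0032  0.3051] [-0.496  0.506  2.006  0.007  0.639 -0.806] [-2.3 29.1 22.8] 0.011601341754859489
```

View pics/s13c.png

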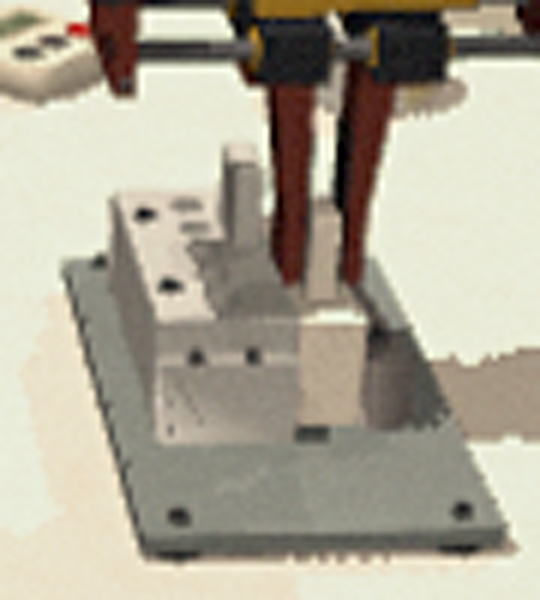

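View pics/w13.png

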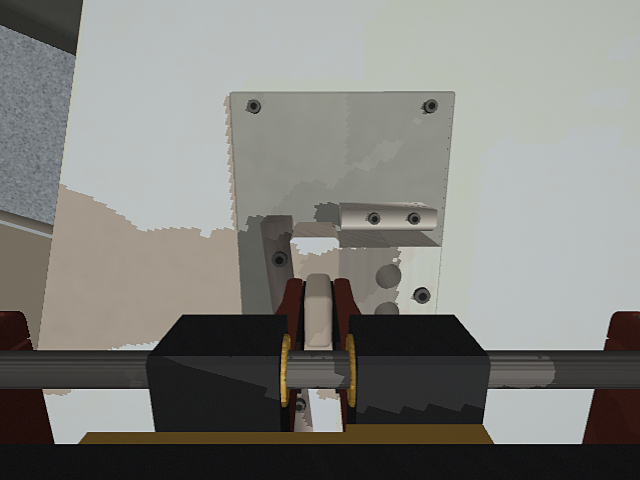

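View pics/t13c.png

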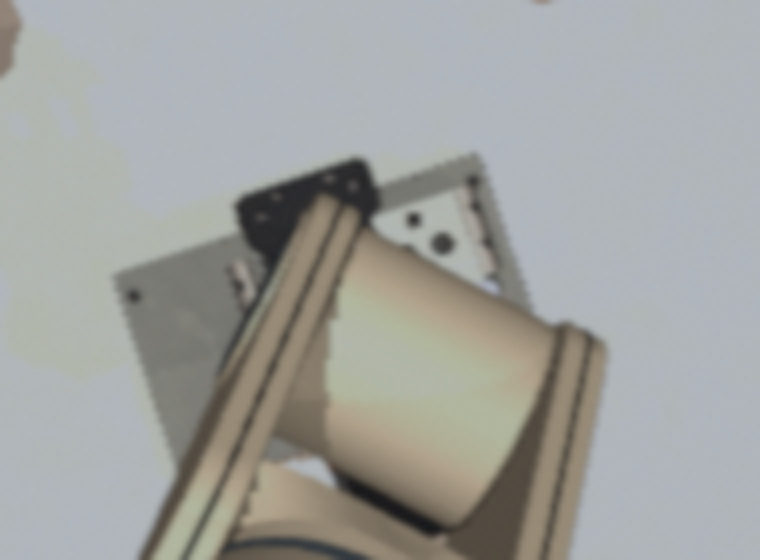

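Run:
```python
from fit import *
im=cv2.imread('pics/w13.png'); cv2.imwrite('pics/w13c.png',cv2.resize(im[190:320,250:450],None,fx=4,fy=4,interpolation=cv2.INTER_CUBIC))
th=np.radians(17.55);U=np.array([[np.cos(th),np.sin(th)],[-np.sin(th),np.cos(th)]]);o=np.array([.4646,-.2470])
C,P=load('w13')
B=(P[...,:2]-o)@U.T*1e3
for v in (232,238,244,250,256,262,268,275):
    m=(abs(P[v,:,2]-.0535)<.005); m[:285]=0; m[460:]=0; x=B[v,m,0]; print(v,B[v,m,1].mean().round(1),x.min().round(1) if m.any() else '',x.max().round(1),m.sum())
```

```text
<stdin>:7: RuntimeWarning: Mean of empty slice.
  ret = ret.dtype.type(ret / rcount)
Traceback (most recent call last):
ValueError: zero-size array to reduction operation maximum which has no identity
```

View pics/w13c.png

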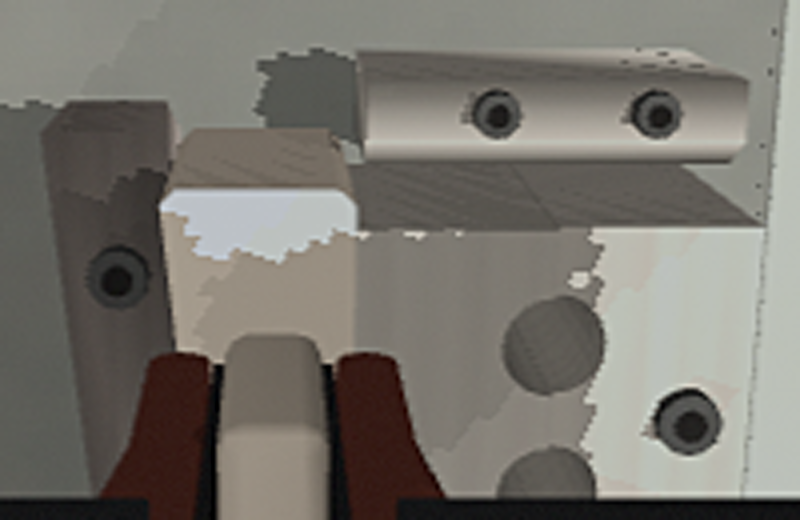

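Run:
```python
from fit import *
th=np.radians(17.55);U=np.array([[np.cos(th),np.sin(th)],[-np.sin(th),np.cos(th)]]);o=np.array([.4646,-.2470])
C,P=load('w13'); B=(P[...,:2]-o)@U.T*1e3
for v in range(234,290,4):
    m=(abs(P[v,:,2]-.0535)<.004); m[:285]=0; m[460:]=0
    if m.any(): x=B[v,m,0]; print(v,B[v,m,1].mean().round(1),x.min().round(1),x.max().round(1),m.sum(),'biggest hole',np.diff(np.sort(x)).max().round(1))
# seam edges by known-plane (z=.0534) pixels: key/half boundary u~339, fixed outer edge ~440 at v=250
c=lambda u,v,z=.0534:(U@(at_z(C,u,v,z)[:2]-o)*1e3).round(1)
print('key corner',c(291,237),c(339,238),'half/key bnd',c(339,255),'half end',c(380,247.5),'fixed corner',c(440.5,247))
```

```text
238 59.3 -28.1 -5.4 47 biggest hole 0.7
242 57.4 -28.3 -5.0 49 biggest hole 0.6
246 55.0 -28.4 44.6 150 biggest hole 1.1
250 53.3 -28.0 45.0 150 biggest hole 1.1
254 51.3 -27.9 44.9 150 biggest hole 1.1
258 49.2 -27.5 44.9 148 biggest hole 1.1
262 47.1 -27.6 45.3 147 biggest hole 1.3
266 45.1 -27.1 44.5 130 biggest hole 8.0
270 43.0 -27.1 44.6 124 biggest hole 11.7
274 41.0 -26.6 45.2 119 biggest hole 13.2
278 38.8 -24.2 44.7 86 biggest hole 12.9
282 36.6 1.3 44.9 70 biggest hole 10.4
286 34.4 1.8 45.1 86 biggest hole 1.0
key corner [-27.8  59.7] [-4.5 59.2] half/key bnd [-4.4 50.7] half end [15.6 54.5] fixed corner [45.1 54.7]
```

```bash
python3 -m crank '{"travel":[[0,0.03,0],[0,0.03,0],[0,0.03,0],[0,0.03,0],[0,0.03,0]],"twist":[0,0,0,0,0]}'
python3 - <<'E'
from plant import workorder
print(workorder.job_done())
E
```

```text
time_s: 24.15
eef_pos: [0.44, -0.2233, 0.0578]
tcp_rot: [-3.132, 0.003, 0.305]
force: [-1.8, 31.7, 23.5]
width: 0.0115
the job is handed in; nothing more can be done
None
```

The mould is shut and the job is handed in at 24.2 s, with the gripper still holding the key pushed home. I turned the loose half round and stood it in the bed between the cheeks, cavities facing the fixed half. Then I turned the taper key round, stood it on the bed at the wide end and pushed it in thin end first until it wedged.

**Last checks**
- **Push:** the key is held with about 31 N along its length and about 24 N downward. It moved only about 0.2 mm during the last push step.
- **Key position:** the thick end measured y +59.2 to +59.7 mm (home is +60), and the straight face x about -4.5 to -5 (home is -5).
- **Loose half:** its +y end is at y about +54.5, so it sits against the -y cheek.
- **Seam:** no gap between the halves in the depth readings at the +y end, where the wrist camera could see. The cavities there look like full circles.
- **Other objects:** I did not move the beaker, jar or bottle.

**Not fully confirmed**
- The gripper hid the -y end and middle of the seam from the wrist camera. For those I relied on the overhead picture, which shows full-looking circles at the -y end, and on the key being parallel.
- The arm's own position and the camera disagreed by about 1 mm, so I went by the camera.

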